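# Load cast covers into a spring magazine

### The job

Take the cover that lies on the desk by its long edges and press it down on the spring platform of the magazine, flat face up, until both catches snap shut over it. Then take the one cover that has a round boss in its pocket from the rack (the two without a boss stay standing there), lay it on the desk flat face up and let go, take it again by its long edges and press it, flat face up, on top of the first until both catches snap shut over the pair.

Things in the scene. Friction and masses are not known exactly. Their poses are not given: they have to be found in the camera images.
- cover_a_center (a point): Centre of an aluminium cover casting 110 x 60 x 16 mm, 0.25 kg: one broad face flat, the other with an 80 x 32 mm pocket 8 mm deep and, mid-pocket, a round boss 26 mm wide, flush with the rim. x = normal out of the flat face, y along its length, z along its width. Starts lying alone on the desk, flat face up, centre 8 mm above the desk
- cover_b_center (a point): Centre of an aluminium cover casting 110 x 60 x 16 mm, 0.25 kg: one broad face flat, the other with an 80 x 32 mm pocket 8 mm deep and, mid-pocket, a round boss 26 mm wide, flush with the rim. x = normal out of the flat face, y along its length, z along its width. Starts standing on a long edge in any slot of the rack, z up, pocket to the robot (x along the rack's x), centre 38 mm above the desk
- plain_1_center (a point): Centre of an aluminium cover casting 110 x 60 x 16 mm, 0.25 kg: one broad face flat, the other with an 80 x 32 mm pocket 8 mm deep, empty: NO boss. x = normal out of the flat face, y along its length, z along its width. Starts standing on a long edge in any slot of the rack, z up, pocket to the robot (x along the rack's x), centre 38 mm above the desk. Stays there
- plain_2_center (a point): The same as plain_1: a second cover without a boss, in another slot of the rack. Stays there
- rack: Dark steel pin rack fixed to the desk, base plate 220 (x) x 130 (y) x 8 mm, with three 19 mm wide slots along its y at x = -75, 0, +75 mm; each slot lies between steel pins 8 mm thick at y = +-40 mm that end 33 mm above the desk. Origin: centre of its underside, z up, x roughly away from the robot
- magazine: Fixed spring magazine; grey base 105 (x) x 215 (y) x 8 mm, origin: centre of its underside, z up. Covers lie in it, length along y, 2 mm of play all round between 8 steel rods 10 mm thick at x,y = +-37,+-42 and +-20,+-62 mm, pointed from z = 95 to 110 mm. Long sides open for fingers at y = -37..37. Catch housings at y = +-82, up to z = 97. A cover is in when its top is at z = 70 or less
- platform (a joint): m, how far the magazine's spring platform is pressed down: 0 at rest (its top, 44 x 90 mm, is 68 mm above the desk) to 0.042 at its stop. The spring pushes up with 5 N at rest, 170 N/m more as it sinks. About 0.014 with one cover under the catches, 0.030 with two
- catch_left (a joint): m, spring catch at the magazine's +y end: 0 shut, 0.010 pushed right back. Shut, its nose (16 mm wide) reaches 4.5 mm over the cover's end, underside at z = 70 mm, steep slope above it to z = 88. A cover pressed down pushes it back (2 to 4.5 N); it snaps shut over the cover once the cover's top is below z = 70 (press about 3 mm further) and holds it down
- catch_right (a joint): m, the same catch at the magazine's -y end
There are look-alikes about, which are no part of the job. Leave any turquoise look-alike of the part that bears plain_2_center alone.

How it is judged:
By the outcome, as a careful person would: the job done as asked, in the order asked, and still so for the second after the job is handed in, with the robot touching nothing.
It also fails if it takes over 72 s, if anything falls off the work surface, if the arm or the gripper's body presses on something with over 40 N, if the wrist force passes 120 N, or if a joint passes its speed limit or range.

### The arm

A 7-joint arm with a two-finger parallel gripper is mounted at the origin on a cart in front of the work surface, level with it; the furniture and walls round the work are solid. World frame = base frame: x ahead of the robot, y to its left, z up, the work surface at z = 0. Lengths are in m, angles in rad, forces in N, time in s.
With the tool pointing down it reaches from about 0.4 to 0.85 m from the base axis. Payload 4.5 kg.
Tool frame: the origin (TCP) lies midway between the tips of the shut fingers; the grasp point (between the pads) lies 19 mm behind it; z points along the fingers, y is the line along which they close (so a half turn about z gives the same grasp; the last joint's range is limited). The gripper opens to 88 mm and grips with 3 to 60 N. Pads are 18 mm wide; open, the fingers measure 123 mm over their backs; the gripper's body (75 mm by 187 mm) begins 45 mm behind the grasp point.
Start: joints at [-1.281, 0.689, -0.195, 1.565, 0.157, 0.902, -0.215], TCP at [0.158, 0.605, 0.239] pointing down, gripper open.
Joint ranges: [-3.01, 3.01], [-0.46, 2.08], [-1.47, 1.51], [0.13, 2.56], [-1, 4.14], [0.04, 2.09], [-2.66, 2.66]. Speed limits (rad/s): [2.57, 2.57, 3.14, 3.14, 3.14, 3.14, 3.14].

### API

Orientations are given as a unit quaternion [x, y, z, w].
In Python, from plant import r, eyes, finish_job gives the robot as it stands. The module is installed in compiled form; this text tells all that it offers.
- The arm moves only by the tool move_arm, never from a script. Its argument "motion" is a list of rows, each a list of 7 numbers: the shift along the tool's x, y, z in mm, then the turn, a rotation vector about the tool's x, y, z in degrees, then the closure, from 0 (fully open) to 1 (shut). A call has 1 to 5 rows; each row is the pose to reach, as a shift and turn from the pose commanded when the call began, along the tool's axes at that moment; what a row does not reach only later rows make up. A row lasts 1/8 s, in which the tool goes at most 62.5 mm and 10.7 degrees, less where a joint would pass 70% of its speed; a pose out of reach is approached as far as the arm can. A call with a gripper value outside its range is refused whole. The fingers move at their own pace and stop on an object; "newtons" is the grip in N (left out, the last holds). Time passes only in rows, so rows that repeat a pose let the fingers close. It gives the time, the measured TCP pose, the force, the opening and the grip force at its end, in the units of the state.
- r.get_state(): the state, without advancing time (a new reading comes with each control period).
- eyes.snapshot(name): name is "scene" or "top"; returns a dict with "frame" (480x640x3 uint8, red, green, blue), "z_map" (480x640 float32, m along the optical axis (not along the pixel's ray), 0 where there is no reading), "intrinsics" (3x3 intrinsics, pixels), "dist" ([k1, k2, p1, p2, k3] as OpenCV has them; the pictures are not rectified), "world_to_cam" (4x4, takes a point from world to camera coordinates). Camera axes: x right, y down, z forward; pixel columns grow to the right and rows downward; lengths in m; the calibration is good to about 2 mm. A picture is of the moment at which its call begins.
- finish_job(): hands the job in; it is judged then, once.
The state is a dict: "clock": time; "q": joint angles; "qd": joint speeds; "joint_torque": joint torques, N m; "tool_pos": TCP position; "eef_rot": TCP orientation; "contact_force": force on the tool from outside, world axes, zero at the start; "moment": the same for the moment, N m; "opening": opening from 0.0 (shut) to 1.0 (fully open); "finger_force": force on a finger pad.
Only numpy, scipy, OpenCV 4.12 (cv2) and the standard library are available. Lean on these libraries where they do the work, as an engineer would, in place of code of your own. Each camera call takes 0.05 s, during which the arm holds its last target. There are 200 camera calls.

## Working session

There is one attempt and no reset: what is moved stays moved. The work goes in short steps, Python scripts to look and compute and a tool call to move; the robot and the scene stay as the last step left them, time stands still between calls to the robot, and variables do not carry over. Pictures are saved under pics/ and viewed, at most 10 in all, crops included, and the job is handed in when it is done.

Besides the shell and the picture viewer there is one more tool, called as name([rows], argument=value, ...), one row to a line, values as JSON. move_arm: Moves the arm, as the interface text tells. Its arguments: {"type":"object","properties":{"motion":{"type":"array","items":{"type":"array","items":{"type":"number"}}},"newtons":{"type":"number"}},"required":["motion"]}

```bash
mkdir -p pics
cat > h.py <<'E'
import numpy as np, cv2
from plant import r, eyes, finish_job
from scipy.spatial.transform import Rotation as R
def snap(n):
    s=eyes.snapshot(n); return s
def ray(s,px):
    K=np.array(s["intrinsics"]);d=np.array(s["dist"]);T=np.array(s["world_to_cam"])
    u=cv2.undistortPoints(np.array(px,float).reshape(-1,1,2),K,d).reshape(-1,2)
    v=np.c_[u,np.ones(len(u))]
    Rm=T[:3,:3]; c=-Rm.T@T[:3,3]
    return c,v@Rm
def onplane(s,px,z):
    c,v=ray(s,px); return c+v*((z-c[2])/v[:,2])[:,None]
def cloud(s):
    z=s["z_map"]; vv,uu=np.mgrid[0:480,0:640]
    K=np.array(s["intrinsics"]);d=np.array(s["dist"]);T=np.array(s["world_to_cam"])
    u=cv2.undistortPoints(np.c_[uu.ravel(),vv.ravel()].astype(float).reshape(-1,1,2),K,d).reshape(-1,2)
    P=np.c_[u,np.ones(len(u))]*z.ravel()[:,None]
    W=(P-T[:3,3])@T[:3,:3]; W[z.ravel()==0]=np.nan
    return W.reshape(480,640,3)
def save(s,n): cv2.imwrite("pics/"+n+".png",s["frame"][:,:,::-1])
def st():
    t=r.get_state(); M=R.from_quat(t["eef_rot"]).as_matrix()
    print("clk %.2f"%t["clock"],"p",np.round(t["tool_pos"],4),"F",np.round(t["contact_force"],1),"op %.3f"%t["opening"],"ff",t["finger_force"]); print(np.round(M,3)); return np.array(t["tool_pos"]),M,t
E
python3 - <<'E'
from h import *
st()
a=snap("scene");b=snap("top");save(a,"s0");save(b,"t0")
for s in(a,b):
    T=s["world_to_cam"];print(np.round(-T[:3,:3].T@T[:3,3],3),np.round(T[2,:3],2))
E
```

```text
clk 0.00 p [0.158  0.604  0.2379] F [ 0.1 -0.4  0.8] op 0.995 ff 0.0
[[-0.967  0.253 -0.   ]
 [ 0.253  0.967 -0.002]
 [-0.    -0.002 -1.   ]]
[-0.458  0.792  1.153] [ 0.6  -0.4  -0.69]
[0.224 0.174 1.473] [ 0.17 -0.02 -0.98]
```

View pics/s0.png

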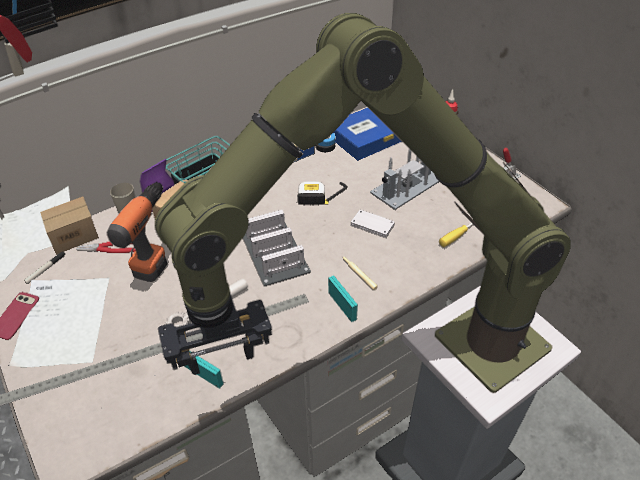

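View pics/t0.png

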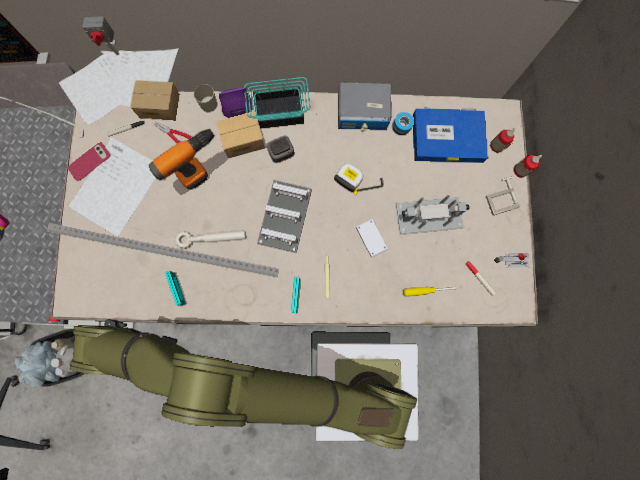

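The scene view shows the aluminium cover at (373,223), the rack at (275,245) and the magazine at (405,185). Turquoise look-alikes are at (342,298) and (208,370). In the top view the cover is at (371,237), the rack at (285,215) and the magazine at (430,215).

Run:
```python
from h import *
a=snap("scene");b=snap("top")
c1=cv2.resize(a["frame"][205:290,240:315],None,fx=5,fy=5,interpolation=cv2.INTER_CUBIC)
c2=cv2.resize(b["frame"][180:250,390:475],None,fx=4.7,fy=5,interpolation=cv2.INTER_CUBIC)
c2=cv2.resize(c2,(400,425))
cv2.imwrite("pics/crop.png",np.hstack([c1,c2])[:,:,::-1])
W=cloud(b)
def blob(s,W,roi,zlo,zhi,name):
    m=np.zeros((480,640),np.uint8);x0,y0,x1,y1=roi
    m[y0:y1,x0:x1]=((W[...,2]>zlo)&(W[...,2]<zhi))[y0:y1,x0:x1]
    n,l,stt,_=cv2.connectedComponentsWithStats(m)
    for i in range(1,n):
        if stt[i,4]<12: continue
        P=W[l==i]; rc=cv2.minAreaRect((P[:,:2]*1000).astype(np.float32))
        print(name,stt[i].tolist(),"med",np.round(np.median(P,0),4),"rect",np.round(rc[0],1),np.round(rc[1],1),round(rc[2],1))
blob(b,W,(340,205,400,270),.008,.03,"coverA")
blob(b,W,(255,175,320,255),.055,.08,"rackcovers")
blob(b,W,(255,175,320,255),.004,.014,"rackbase")
blob(b,W,(390,180,480,240),.004,.014,"magbase")
blob(b,W,(390,180,480,240),.06,.073,"plat")
blob(b,W,(390,180,480,240),.08,.12,"tops")
# colour based cover A
f=b["frame"].astype(int); g=((f.min(2)>205)).astype(np.uint8);g[:, :350]=0;g[:,395:]=0;g[:210]=0;g[265:]=0
cs,_=cv2.findContours(g,cv2.RETR_EXTERNAL,cv2.CHAIN_APPROX_NONE);c=max(cs,key=cv2.contourArea)
P=onplane(b,c.reshape(-1,2),.016);rc=cv2.minAreaRect((P[:,:2]*1000).astype(np.float32));print("A colour",rc)
```

```text
coverA [356, 219, 32, 37, 606] med [ 0.4874 -0.0144  0.015 ] rect [487.  -13.5] [107.7  61.8] 27.6
rackcovers [272, 184, 35, 13, 199] med [0.6265 0.2533 0.0661] rect [627.4 252.1] [108.7  17.9] 77.4
rackcovers [265, 206, 35, 13, 198] med [0.5548 0.2734 0.0666] rect [555.4 273.3] [110.6  17.1] 78.0
rackcovers [261, 229, 35, 13, 198] med [0.4802 0.284  0.0664] rect [480.9 283.7] [109.2  17.9] 78.3
rackbase [257, 181, 56, 71, 1390] med [0.5418 0.2691 0.0077] rect [555.5 270.9] [136.7 227.3] 77.7
magbase [443, 197, 16, 9, 63] med [ 0.6155 -0.2835  0.008 ] rect [ 614.9 -280. ] [27.5 53.8] 2.4
magbase [414, 199, 28, 13, 92] med [ 0.6076 -0.2036  0.0079] rect [ 605.2 -201.5] [26.3 99.4] 22.8
magbase [396, 201, 67, 34, 700] med [ 0.5359 -0.184   0.0077] rect [ 563.2 -208.1] [108.8 215.7] 6.6
magbase [449, 208, 3, 8, 15] med [ 0.577  -0.2765  0.0091] rect [ 578.8 -276.8] [25.8  6.4] 6.0
plat [419, 204, 31, 16, 381] med [ 0.5645 -0.2068  0.0673] rect [ 565.  -207.3] [44.2 94. ] 7.1
tops [446, 195, 4, 5, 15] med [ 0.6051 -0.2438  0.0942] rect [ 605.3 -244.1] [8.9 7.4] 47.9
tops [453, 200, 16, 17, 132] med [ 0.5742 -0.2815  0.0938] rect [ 572.7 -288.8] [47.5 49.2] 6.4
tops [402, 204, 17, 14, 120] med [ 0.5552 -0.1269  0.0931] rect [ 555.5 -126.9] [30.6 48.7] 25.9
tops [416, 216, 4, 4, 14] med [ 0.536  -0.146   0.0973] rect [ 536.7 -146.7] [8.7 6.3] 36.7
tops [449, 218, 5, 4, 16] med [ 0.5316 -0.253   0.095 ] rect [ 531.6 -253.7] [9.  7.7] 43.5
tops [423, 221, 4, 4, 13] med [ 0.5216 -0.1674  0.0952] rect [ 521.5 -168.8] [8.8 6.7] 44.5
A colour ((487.273681640625, -13.868896484375), (104.6159439086914, 57.39669418334961), 27.201826095581055)
```

View pics/crop.png

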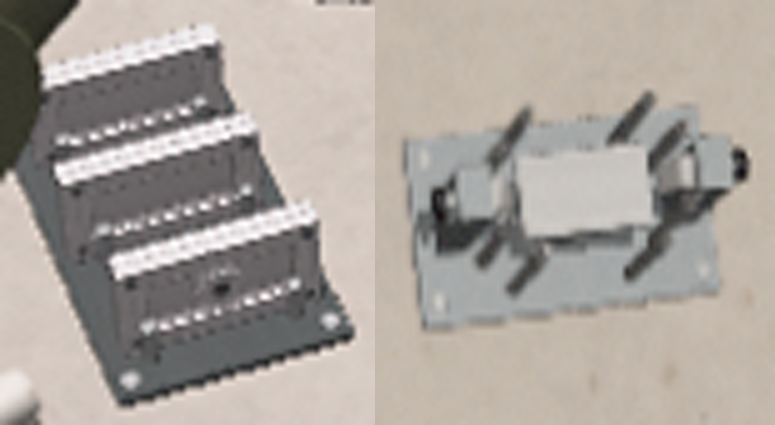

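The right half of the crop shows the magazine, with its platform clear and both catches shut. The rack holds three candidates, given in scene-view pixels:
- Front, about (283,261): a round boss shows mid-pocket, at crop (215,280).
- Middle, about (271,242): the pocket is empty.
- Back, about (266,223): the pocket is empty.

The front cover is therefore cover_b. I'll also check the mid-pocket depth.

```bash
cat >> h.py <<'E'
def down(yaw,tilt=0):
    """tool pointing down, tool y at azimuth yaw(deg); tilt: rotate about tool x by tilt deg"""
    a=np.radians(yaw); y=np.array([np.cos(a),np.sin(a),0]); z=np.array([0,0,-1.]); x=np.cross(y,z)
    return np.c_[x,y,z]@R.from_euler('x',tilt,degrees=True).as_matrix()
def plan(wps,p=None,M=None,mm=50,dg=9.5,nd=0):
    """wps: (pos,M,closure[,minrows]); prints calls of <=5 rows"""
    if p is None: p,M,_=st()
    p=np.array(p,float);Ms=R.from_matrix(M);pose=[]
    for w in wps:
        t,Mt,c=np.array(w[0],float),R.from_matrix(w[1]),w[2]
        rv=(Ms.inv()*Mt).as_rotvec()
        n=max(1,int(np.ceil(np.linalg.norm(t-p)*1000/mm)),int(np.ceil(np.degrees(np.linalg.norm(rv))/dg)),w[3] if len(w)>3 else 1)
        for k in range(1,n+1): pose.append((p+(t-p)*k/n,Ms*R.from_rotvec(rv*k/n),c))
        p,Ms=t,Mt
    if True:
        s=getattr(plan,'s',None)
    return pose
def show(pose,p,M,nd=0):
    p=np.array(p);Ms=R.from_matrix(M)
    for i in range(0,len(pose),5):
        rows=[]
        for t,Mt,c in pose[i:i+5]:
            sh=np.round(Ms.inv().apply(t-p)*1000,nd);rv=np.round(np.degrees((Ms.inv()*Mt).as_rotvec()),max(nd,0))
            rows.append([float(v)+0. for v in sh]+[float(v)+0. for v in rv]+[c])
        print("[["+"],[".join(",".join("%g"%v for v in q) for q in rows)+"]]")
        p=p+Ms.apply(np.array(rows[-1][:3])/1000);Ms=Ms*R.from_rotvec(np.radians(rows[-1][3:6]))
def go(wps,nd=0,**k):
    p,M,_=st(); show(plan(wps,p,M,**k),p,M,nd)
E
python3 - <<'E'
from h import *
a=snap("scene");W=cloud(a)
y=np.array([np.cos(np.radians(78)),np.sin(np.radians(78)),0]);x=np.array([y[1],-y[0],0])
for c in([.481,.284,.038],[.555,.273,.038],[.627,.252,.038]):
    d=W-np.array(c);X=d@x*1e3;Y=d@y*1e3;Z=d[...,2]*1e3
    o=[]
    for lo,hi,zl,zh in((-9,9,-9,9),(-36,-22,-9,9),(22,36,-9,9),(-30,30,20,27)):
        m=(Y>lo)&(Y<hi)&(Z>zl)&(Z<zh)&(abs(X)<20);o.append((int(m.sum()),round(float(np.median(X[m])),1) if m.any() else None))
    print(c,o)
M=down(-62.5)
go([([.487,-.014,.10],M,0),([.487,-.014,.03],M,0,2)])
E
```

```text
[0.481, 0.284, 0.038] [(28, -8.0), (24, -0.7), (24, 0.3), (60, -6.4)]
[0.555, 0.273, 0.038] [(28, 0.4), (23, -1.4), (24, -0.3), (58, -5.8)]
[0.627, 0.252, 0.038] [(27, 0.1), (25, -0.3), (24, 0.8), (55, -5.6)]
clk 0.25 p [0.1581 0.6044 0.2383] F [-0.3  0.1 -0.4] op 0.996 ff 0.0
[[-0.967  0.253 -0.   ]
 [ 0.253  0.967 -0.001]
 [-0.    -0.001 -1.   ]]
[[-32,-34,9,0,0,9,0],[-63,-69,19,0,0,18,0],[-95,-103,28,0,0,28,0],[-127,-137,37,0,0,37,0],[-158,-172,46,0,0,46,0]]
[[-47,-1,10,0,0,9,0],[-93,-2,19,0,0,18,0],[-140,-3,28,0,0,28,0],[-187,-4,37,0,0,37,0],[-233,-5,47,0,0,46,0]]
[[-33,33,9,0,0,9,0],[-67,66,18,0,0,18,0],[-100,99,27,0,0,27,0],[-133,131,37,0,0,37,0],[-166,164,46,0,0,46,0]]
[[0,0,35,0,0,0,0],[0,0,70,0,0,0,0]]
```

The depth map agrees: the front cover's mid-pocket is at rim level (-8 mm), and the other two are empty. I'm moving to cover A.

move_arm([
  [-32,-34,9,0,0,9,0],
  [-63,-69,19,0,0,18,0],
  [-95,-103,28,0,0,28,0],
  [-127,-137,37,0,0,37,0],
  [-158,-172,46,0,0,46,0],
], newtons=45)

```text
clock: 0.88
tool_pos: [0.2682, 0.3972, 0.1927]
eef_rot: [0.507, 0.862, 0.0, 0.0]
contact_force: [0.7, 0.2, -0.5]
opening: 1.002
finger_force: 0.0
```

move_arm([
  [-47,-1,10,0,0,9,0],
  [-93,-2,19,0,0,18,0],
  [-140,-3,28,0,0,28,0],
  [-187,-4,37,0,0,37,0],
  [-233,-5,47,0,0,46,0],
])

```text
clock: 1.5
tool_pos: [0.3782, 0.1918, 0.1456]
eef_rot: [0.803, 0.595, 0.001, 0.0]
contact_force: [0.2, 0.6, -0.5]
opening: 1.001
finger_force: 0.0
```

move_arm([
  [-33,33,9,0,0,9,0],
  [-67,66,18,0,0,18,0],
  [-100,99,27,0,0,27,0],
  [-133,131,37,0,0,37,0],
  [-166,164,46,0,0,46,0],
])

```text
clock: 2.12
tool_pos: [0.4877, -0.0145, 0.0993]
eef_rot: [0.972, 0.234, 0.0, -0.0]
contact_force: [0.4, 0.4, 0.1]
opening: 1.001
finger_force: 0.0
```

Run:
```python
from h import *
p,M,t=st();print(np.round(t["q"],2))
a=snap("scene");save(a,"s1")
Mt=down(-62.5)
go([([.487,-.014,.03],Mt,0,3),([.487,-.014,.003],Mt,0,2),([.487,-.014,.003],Mt,1,5)])
```

```text
clk 2.12 p [ 0.4877 -0.0145  0.0993] F [0.4 0.4 0.1] op 1.001 ff 0.0
[[ 0.891  0.455  0.   ]
 [ 0.455 -0.891  0.001]
 [ 0.001 -0.    -1.   ]]
[-0.17  0.77  0.17  2.1  -0.41  0.3  -0.76]
clk 2.17 p [ 0.4913 -0.022   0.0991] F [ 3.9 -5.2 -0.3] op 0.997 ff 0.0
[[ 0.896  0.443  0.006]
 [ 0.443 -0.896 -0.006]
 [ 0.003  0.008 -1.   ]]
[[0,-3,23,0,0,0,0],[0,-6,46,0,0,-1,0],[-1,-10,69,0,0,-1,0],[-1,-10,82,0,0,-1,0],[-1,-10,96,0,0,-1,0]]
[[0,0,0,0,0,0,1],[0,0,0,0,0,0,1],[0,0,0,0,0,0,1],[0,0,0,0,0,0,1],[0,0,0,0,0,0,1]]
```

move_arm([
  [0,0,0,0,0,0,0],
  [0,0,35,0,0,0,0],
  [0,0,70,0,0,0,0],
  [0,0,88,0,0,0,0],
  [0,0,96,0,0,0,0],
])

```text
clock: 2.8
tool_pos: [0.486, -0.0115, 0.003]
eef_rot: [0.971, 0.238, -0.001, -0.001]
contact_force: [-0.7, 0.6, -0.1]
opening: 0.998
finger_force: 0.0
```

move_arm([
  [0,0,0,0,0,0,0],
  [0,0,0,0,0,0,1],
  [0,0,0,0,0,0,1],
  [0,0,0,0,0,0,1],
  [0,0,0,0,0,0,1],
])

```text
clock: 3.42
tool_pos: [0.4871, -0.0132, 0.0041]
eef_rot: [0.972, 0.236, 0.0, 0.0]
contact_force: [-0.4, 0.2, 4.5]
opening: 0.675
finger_force: 45.0
```

Run:
```python
from h import *
p,M,t=st();a=snap("scene");b=snap("top");save(b,"t1")
cv2.imwrite("pics/s1c.png",cv2.resize(a["frame"][130:290,290:450],None,fx=3.6,fy=3.6,interpolation=cv2.INTER_CUBIC)[:,:,::-1])
```

```text
clk 3.42 p [ 0.4871 -0.0132  0.0041] F [-0.4  0.2  4.5] op 0.675 ff 44.99737769365311
[[ 0.888  0.459  0.001]
 [ 0.459 -0.888  0.   ]
 [ 0.001  0.    -1.   ]]
```

View pics/s1c.png

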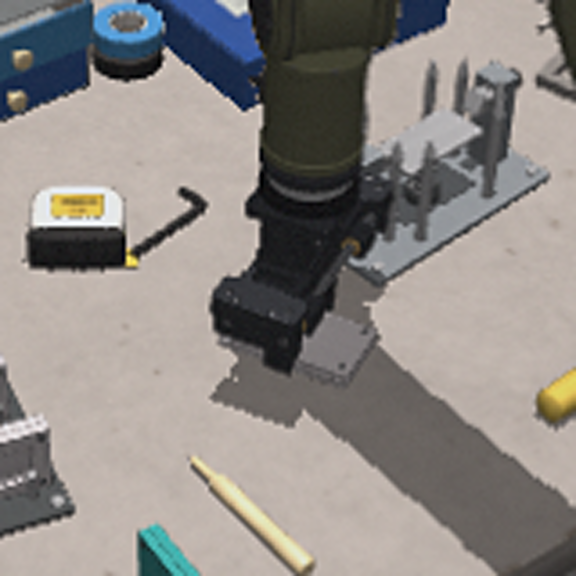

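The crop shows the gripper holding the cover by its long edges at crop (290,345), with the end sticking out at (345,350). The opening of 59 mm fits. Next I lift it and hover over the magazine.

Run:
```python
from h import *
p,M,t=st()
M0=down(-62.6);Mt=down(7.0)
go([([p[0],p[1],.10],M0,1,2),([.5637,-.2068,.138],Mt,1),([.5637,-.2068,.138],Mt,1,3)],nd=1)
```

```text
clk 3.52 p [ 0.4871 -0.0133  0.0041] F [-0.   0.6  5.4] op 0.677 ff 44.99728739261627
[[ 0.888  0.459  0.001]
 [ 0.459 -0.888  0.   ]
 [ 0.001  0.    -1.   ]]
clk 3.52 p [ 0.4871 -0.0133  0.0041] F [-0.   0.6  5.4] op 0.677 ff 44.99728739261627
[[ 0.888  0.459  0.001]
 [ 0.459 -0.888  0.   ]
 [ 0.001  0.    -1.   ]]
[[0,0,-47.9,0,0,0,1],[0.1,0,-95.9,0,0,-0.1,1],[-2.5,25.9,-100.6,0,0,-8.8,1],[-5.1,51.8,-105.4,0,0,-17.5,1],[-7.7,77.7,-110.1,0,0,-26.2,1]]
[[-13.8,22,-4.8,0,0,-8.7,1],[-27.6,44.1,-9.5,0,0,-17.4,1],[-41.3,66.2,-14.3,0,0,-26.1,1],[-55.1,88.3,-19,0,0,-34.8,1],[-68.9,110.4,-23.7,0,0,-43.5,1]]
[[0.1,0,0,0,0,0,1],[0.1,0,0,0,0,0,1],[0.1,0,0,0,0,0,1]]
```

move_arm([
  [0,0,-48,0,0,0,1],
  [0,0,-96,0,0,0,1],
  [-2.5,26,-101,0,0,-8.8,1],
  [-5,52,-105,0,0,-17.5,1],
  [-7.7,77.7,-110,0,0,-26.2,1],
])

```text
clock: 4.15
tool_pos: [0.5154, -0.0864, 0.1136]
eef_rot: [0.892, 0.453, -0.0, -0.0]
contact_force: [1.2, 0.2, -2.9]
opening: 0.672
finger_force: 45.0
```

move_arm([
  [-13.8,22,-5,0,0,-8.7,1],
  [-27.6,44,-10,0,0,-17.4,1],
  [-41.3,66.2,-14,0,0,-26.1,1],
  [-55,88.3,-19,0,0,-34.8,1],
  [-68.9,110.4,-24,0,0,-43.5,1],
])

```text
clock: 4.78
tool_pos: [0.563, -0.2075, 0.1372]
eef_rot: [0.66, 0.751, -0.0, -0.001]
contact_force: [-0.3, -0.5, -3.3]
opening: 0.668
finger_force: 45.0
```

move_arm([
  [0,0,0,0,0,0,1],
  [0,0,0,0,0,0,1],
  [0,0,0,0,0,0,1],
  [0,0,0,0,0,0,1],
])

```text
clock: 5.28
tool_pos: [0.5634, -0.2057, 0.1375]
eef_rot: [0.662, 0.75, -0.0, -0.0]
contact_force: [-0.7, -0.7, -2.6]
opening: 0.673
finger_force: 45.0
```

Run:
```python
from h import *
p,M,t=st();a=snap("scene");b=snap("top")
print(np.degrees(np.arctan2(M[1,1],M[0,1])))
c1=cv2.resize(a["frame"][135:215,360:455],(475,400),interpolation=cv2.INTER_CUBIC)
c2=cv2.resize(b["frame"][180:250,390:475],(325,400),interpolation=cv2.INTER_CUBIC)
cv2.imwrite("pics/m1.png",np.hstack([c1,c2])[:,:,::-1])
for s,n in((a,'scene'),(b,'top')):
    W=cloud(s);m=((W[...,2]>.142)&(W[...,2]<.158)&(abs(W[...,0]-.564)<.09)&(abs(W[...,1]+.207)<.09)).astype(np.uint8)
    P=W[m>0];print(n,m.sum(), np.round(np.median(P,0),4))
    q=(P[:,:2]-p[:2])@M[:2,:2]*1e3
    print("along tool x",np.percentile(q[:,0],[0,2,98,100]).round(1),"y",np.percentile(q[:,1],[0,2,98,100]).round(1))
    rc=cv2.minAreaRect((P[:,:2]*1000).astype(np.float32));print(rc)
```

```text
clk 5.28 p [ 0.5634 -0.2057  0.1375] F [-0.7 -0.7 -2.6] op 0.673 ff 44.99723553657532
[[-0.124  0.992 -0.001]
 [ 0.992  0.124  0.001]
 [ 0.001 -0.001 -1.   ]]
7.103945075372106
scene 429 [ 0.5593 -0.19    0.1491]
along tool x [-45.7 -32.8  57.2  63.2] y [-48.4 -47.1  36.5  42.2]
((560.5169067382812, -192.68336486816406), (99.01046752929688, 87.04391479492188), 81.1332778930664)
top 350 [ 0.5593 -0.1759  0.1485]
along tool x [-6.7 -4.5 56.6 57.9] y [-32.6 -30.8  33.5  43. ]
((565.1732788085938, -178.92965698242188), (74.36115264892578, 64.36898040771484), 9.547316551208496)
```

View pics/m1.png

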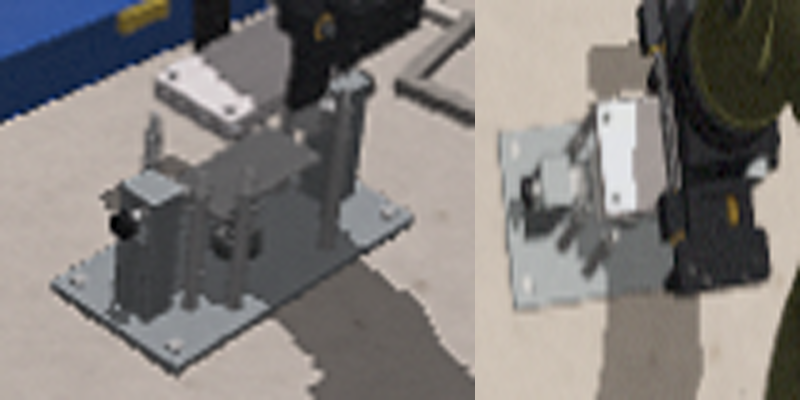

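The crop shows the cover held level above the magazine. Its +y end is at left crop (205,95), and the rods and catches below are free. Before lowering it I'll refine the magazine centre and the cover's offset in the hand with edge-line fits.

```bash
cat > m.py <<'E'
from h import *
def edge(s,gray,p0,p1,z,half=.008,n=40,sign=0):
    """fit along world segment p0-p1 (xy, at height z): subpixel max-gradient offset along the left normal; returns median offset mm, spread"""
    K=np.array(s["intrinsics"]);T=np.array(s["world_to_cam"]);rv=cv2.Rodrigues(T[:3,:3])[0]
    p0=np.array(p0);p1=np.array(p1);d=(p1-p0)/np.linalg.norm(p1-p0);nn=np.array([-d[1],d[0]])
    o=np.arange(-half,half+1e-9,.0004);t=np.linspace(.0,1,n)
    P=(p0+t[:,None]*(p1-p0))[:,None]+o[None,:,None]*nn
    P3=np.dstack([P,np.full(P.shape[:2],z)]).reshape(-1,3)
    px=cv2.projectPoints(P3,rv,T[:3,3],K,np.array(s["dist"]))[0].reshape(n,-1,2).astype(np.float32)
    v=cv2.remap(gray,px[...,0],px[...,1],cv2.INTER_LINEAR)
    v=v.mean(0);g=np.gradient(cv2.GaussianBlur(v[None],(0,0),2)[0]);g=g*(sign or np.sign(g[np.argmax(abs(g))]))
    k=np.argmax(g);w=np.clip(g,0,None)*(abs(np.arange(len(g))-k)<5)
    return round(float((o*w).sum()/w.sum()*1e3),2),round(float(v[-1]-v[0]))
E
python3 - <<'E'
from m import *
b=snap("top");a=snap("scene")
t0=cv2.imread("pics/t0.png");s0=cv2.imread("pics/s0.png")
gr=lambda im:cv2.cvtColor(im,cv2.COLOR_BGR2GRAY).astype(np.float32)
th=np.radians(7.);ex=np.array([np.cos(th),np.sin(th)]);ey=np.array([-ex[1],ex[0]]);C=np.array([.5637,-.2068])
f=lambda x,y:C+(ex*x+ey*y)/1e3
G=gr(t0)
# left normal of segment direction
print("plat +x edge (normal=-x.. dir +y):",edge(b,G,f(22,-25),f(22,25),.068), edge(b,G,f(22,-38),f(22,0),.068), edge(b,G,f(22,0),f(22,38),.068))
print("plat -x:",edge(b,G,f(-22,-35),f(-22,35),.068))
print("plat +y (normal +y, dir +x):",edge(b,G,f(-15,45),f(15,45),.068),"-y",edge(b,G,f(-15,-45),f(15,-45),.068))
print("base -y top z8:",edge(b,G,f(-45,-107.5),f(45,-107.5),.008),"base +y bottom z0:",edge(b,G,f(-45,107.5),f(45,107.5),0),"+x top z8",edge(b,G,f(52.5,70),f(52.5,100),.008),edge(b,G,f(52.5,-100),f(52.5,-60),.008),"-x z0",edge(b,G,f(-52.5,-100),f(-52.5,-20),0),edge(b,G,f(-52.5,20),f(-52.5,100),0))
p,M,t=st();Gb=gr(b["frame"][:,:,::-1].copy());Ga=gr(a["frame"][:,:,::-1].copy())
h=lambda x,y:p[:2]+(M[:2,1]*x+M[:2,0]*y)/1e3   # x=width dir, y=len dir
z=p[2]-.004
print("cover +y end top edge:",edge(b,Gb,h(-25,55),h(25,55),z+.016),"bottom",edge(b,Gb,h(-25,55),h(25,55),z),"scene top",edge(a,Ga,h(-25,55),h(25,55),z+.016),"scene bot",edge(a,Ga,h(-25,55),h(25,55),z))
print("cover +x:",edge(b,Gb,h(30,30),h(30,52),z+.016),"-x",edge(b,Gb,h(-30,30),h(-30,52),z+.016),"bot",edge(b,Gb,h(-30,30),h(-30,52),z))
print("scene plat/base now: +y bottom",edge(a,Ga,f(-45,107.5),f(45,107.5),0),"-x bottom",edge(a,Ga,f(-52.5,20),f(-52.5,100),0))
E
```

```text
plat +x edge (normal=-x.. dir +y): (-0.43, 33) (-0.78, 64) (-0.47, 28)
plat -x: (-1.65, -61)
plat +y (normal +y, dir +x): (-0.83, -68) -y (-1.18, 102)
base -y top z8: (4.77, -35) base +y bottom z0: (-1.08, 26) +x top z8 (-2.48, -13) (-6.19, -12) -x z0 (0.34, 19) (-0.04, 18)
clk 5.47 p [ 0.5635 -0.2065  0.1377] F [ 0.4 -0.1 -2.6] op 0.676 ff 44.9972328543663
[[-0.123  0.992 -0.   ]
 [ 0.992  0.123  0.   ]
 [ 0.    -0.    -1.   ]]
cover +y end top edge: (1.6, -94) bottom (-2.77, -108) scene top (1.99, -99) scene bot (0.01, 87)
cover +x: (1.99, 88) -x (1.21, -116) bot (-1.65, -98)
scene plat/base now: +y bottom (-0.84, 62) -x bottom (-0.4, 32)
```

Run:
```python
from m import *
b=snap("top");a=snap("scene")
gr=lambda im:cv2.cvtColor(im,cv2.COLOR_BGR2GRAY).astype(np.float32)
G0=gr(cv2.imread("pics/t0.png"));S0=gr(cv2.imread("pics/s0.png"))
p=np.array([.4871,-.0133]);w=np.array([.459,-.888]);l=np.array([.888,.459])
h=lambda x,y:p+(w*x+l*y)/1e3
for n,s,G in(("top",b,G0),("scene",a,S0)):
    for z in(.016,0):
        print(n,z,"+len",edge(s,G,h(-25,55),h(25,55),z),"-len",edge(s,G,h(-25,-55),h(25,-55),z),"+w",edge(s,G,h(30,-48),h(30,48),z),"-w",edge(s,G,h(-30,-48),h(-30,48),z))
```

```text
top 0.016 +len (-0.05, -20) -len (0.83, 17) +w (0.43, 25) -w (-0.86, -26)
top 0 +len (1.98, -26) -len (2.01, 21) +w (-3.13, 30) -w (-3.66, -29)
scene 0.016 +len (-2.29, -6) -len (-1.92, 37) +w (2.38, 23) -w (1.98, -110)
scene 0 +len (0.83, -10) -len (4.01, 7) +w (-3.61, 6) -w (1.21, 93)
```

Run:
```python
from m import *
p,M,t=st()
for n in("top","scene"):
    s=snap(n);W=cloud(s);q=(W-p)@np.c_[M[:,1],M[:,0],[0,0,1]]*1e3
    m=(abs(q[...,0])<26)&(q[...,1]>25)&(q[...,1]<50)&(abs(q[...,2]-12)<12)
    Q=q[m];A=np.c_[Q[:,:2]-[0,38],np.ones(len(Q))];print(n,m.sum(),np.percentile(Q[:,2],[5,50,95]).round(1),np.linalg.lstsq(A,Q[:,2],rcond=None)[0].round(3))
    # desk and platform heights near
    m=(abs(W[...,0]-.45)<.02)&(abs(W[...,1]+.1)<.02);print("desk z",np.nanmedian(W[m][:,2]).round(4))
```

```text
clk 5.58 p [ 0.5636 -0.2067  0.1377] F [ 0.1 -1.2 -2.2] op 0.678 ff 44.997206032276154
[[-0.123  0.992  0.   ]
 [ 0.992  0.123  0.   ]
 [ 0.     0.    -1.   ]]
top 138 [ 6.5 11.  16.3] [-9.0000e-03 -8.6000e-02  1.1054e+01]
desk z -0.0007
scene 85 [ 8.7 11.6 15.3] [-1.0000e-02  6.8000e-02  1.1769e+01]
desk z -0.0007
```

move_arm([
  [-2,1.4,8,0,0,0,1],
  [-2,1.4,18,0,0,0,1],
  [-2,1.4,28,0,0,0,1],
  [-2,1.4,36,0,0,0,1],
  [-2,1.4,36,0,0,0,1],
])

```text
clock: 6.3
tool_pos: [0.5648, -0.2085, 0.1008]
eef_rot: [0.662, 0.749, -0.0, -0.001]
contact_force: [-0.7, 0.0, -2.7]
opening: 0.675
finger_force: 45.0
```

move_arm([
  [0,0,4,0,0,0,1],
  [0,0,8,0,0,0,1],
  [0,0,8,0,0,0,1],
])

```text
clock: 6.68
tool_pos: [0.5651, -0.2086, 0.0935]
eef_rot: [0.662, 0.749, -0.0, -0.0]
contact_force: [-0.1, 0.3, -2.2]
opening: 0.675
finger_force: 45.0
```

Run:
```python
from m import *
p,M,t=st();print("F tool",np.round(M.T@t["contact_force"],1),t["moment"].round(2) if hasattr(t["moment"],'round') else t["moment"])
```

```text
clk 6.67 p [ 0.5651 -0.2086  0.0935] F [-0.1  0.3 -2.2] op 0.675 ff 44.99719351530075
[[-0.123  0.992 -0.   ]
 [ 0.992  0.123  0.   ]
 [ 0.    -0.    -1.   ]]
F tool [ 0.3 -0.1  2.2] [-0.05  0.06  0.01]
```

No side force and the cover is between the rods, so I press on.

move_arm([
  [0,0,6,0,0,0,1],
  [0,0,13,0,0,0,1],
  [0,0,20,0,0,0,1],
  [0,0,26,0,0,0,1],
  [0,0,30,0,0,0,1],
], newtons=60)

```text
clock: 7.3
tool_pos: [0.5665, -0.2089, 0.0643]
eef_rot: [0.662, 0.749, 0.001, 0.001]
contact_force: [0.0, -0.1, 6.8]
opening: 0.671
finger_force: 60.0
```

move_arm([
  [0,0,4,0,0,0,1],
  [0,0,7,0,0,0,1],
  [0,0,9,0,0,0,1],
  [0,0,9,0,0,0,1],
])

```text
clock: 7.8
tool_pos: [0.5665, -0.209, 0.0551]
eef_rot: [0.662, 0.749, 0.001, 0.001]
contact_force: [2.1, -0.5, 3.8]
opening: 0.674
finger_force: 60.0
```

Run:
```python
from m import *
p,M,t=st()
for n in("top","scene"):
    s=snap(n);W=cloud(s);q=(W-p)@np.c_[M[:,1],M[:,0],[0,0,1]]*1e3
    m=(abs(q[...,0])<26)&(q[...,1]>25)&(q[...,1]<48)&(q[...,2]<30)&(q[...,2]>-10)
    print(n,m.sum(),np.percentile(W[m][:,2],[10,50,90]).round(4))
```

```text
clk 7.80 p [ 0.5665 -0.209   0.0551] F [ 2.1 -0.5  3.8] op 0.674 ff 59.99832361936569
[[-0.123  0.992  0.003]
 [ 0.992  0.123 -0.001]
 [-0.001  0.003 -1.   ]]
top 115 [0.0629 0.0664 0.0702]
scene 49 [0.0627 0.0663 0.0693]
```

move_arm([
  [0,0,2,0,0,0,1],
  [0,0,2,0,0,0,1],
  [0,0,2,0,0,0,0],
  [0,0,2,0,0,0,0],
  [0,0,2,0,0,0,0],
])

```text
clock: 8.52
tool_pos: [0.564, -0.2084, 0.0521]
eef_rot: [0.662, 0.749, -0.001, -0.001]
contact_force: [0.0, 0.2, -0.2]
opening: 0.984
finger_force: 0.0
```

move_arm([
  [0,0,-20,0,0,0,0],
  [0,0,-60,0,0,0,0],
  [0,0,-110,0,0,0,0],
  [-70,-20,-120,0,0,0,0],
  [-70,-20,-120,0,0,0,0],
])

```text
clock: 9.15
tool_pos: [0.5524, -0.2871, 0.1753]
eef_rot: [0.665, 0.747, -0.002, 0.003]
contact_force: [-0.8, -0.4, -1.0]
opening: 0.999
finger_force: 0.0
```

Run:
```python
from m import *
p,M,t=st();print(np.round(t["q"],2))
th=np.radians(7.);ex=np.array([np.cos(th),np.sin(th),0]);ey=np.array([-ex[1],ex[0],0]);C=np.array([.5645,-.208,0])
cr=[]
for n,sl in(("top",np.s_[180:250,390:475]),("scene",np.s_[135:215,360:455])):
    s=snap(n);W=cloud(s);q=(W-C)@np.c_[ex,ey,[0,0,1]]*1e3
    for lo,hi in((-45,-15),(-15,15),(15,45)):
        m=(abs(q[...,0])<24)&(q[...,1]>lo)&(q[...,1]<hi)&(abs(q[...,2]-68)<20)
        print(n,lo,m.sum(),np.percentile(q[m][:,2],[10,50,90]).round(1) if m.any() else None)
    cr.append(cv2.resize(s["frame"][sl],(400,400),interpolation=cv2.INTER_CUBIC))
cv2.imwrite("pics/m2.png",np.hstack(cr)[:,:,::-1])
```

```text
clk 9.15 p [ 0.5524 -0.2871  0.1753] F [-0.8 -0.4 -1. ] op 0.999 ff 0.0
[[-0.115  0.993  0.002]
 [ 0.993  0.115 -0.006]
 [-0.006  0.001 -1.   ]]
[ 0.49  0.76 -0.15  1.64  0.16  0.75  0.37]
top -45 134 [65.8 69.2 73.4]
top -15 138 [65.6 68.8 73. ]
top 15 136 [65.5 69.3 72.8]
scene -45 96 [66.7 70.4 74.3]
scene -15 96 [66.1 69.7 73.8]
scene 15 74 [67.4 70.  72.8]
```

View pics/m2.png

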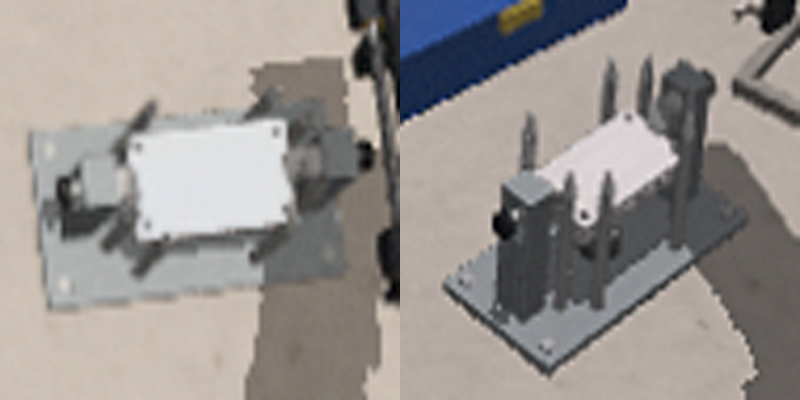

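The picture shows the first cover lying level between the rods at left crop (212,180), with catch noses over both ends. Its top reads z≈69–70 mm at both ends and mid-length, so the catches hold it. Next I work out which way to tip cover B, using a kinematic model fitted to the logged poses.

```bash
cat > kin.py <<'E'
from h import *
from scipy.optimize import least_squares
lo=np.array([-3.01,-.46,-1.47,.13,-1,.04,-2.66]);hi=np.array([3.01,2.08,1.51,2.56,4.14,2.09,2.66])
def fk(q,L):
    h0,L1,L2,L3=L;Z=lambda a:R.from_euler('z',-a).as_matrix();Y=lambda a:R.from_euler('y',a).as_matrix();e=np.array([0,0,1.])
    p=e*h0;A=Z(q[0])@Y(q[1])@Z(q[2]);p=p+A@e*L1;A=A@Y(q[3])@Z(q[4]);p=p+A@e*L2;A=A@Y(q[5])@Z(q[6]);return p+A@e*L3,A
def ik(p,M,L,q0):
    def f(q):
        P,A=fk(q,L);return np.r_[(P-p)*10,(R.from_matrix(A.T@M)).as_rotvec()*2,.002*(q-q0)]
    s=least_squares(f,np.clip(q0,lo+.03,hi-.03),bounds=(lo,hi));return s.x,np.abs(s.fun[:6]).max()
E
python3 - <<'E'
from kin import *
L=(.292,.571,.338,.28)
for q,p in(([-1.281,.689,-.195,1.565,.157,.902,-.215],[.158,.605,.239]),([-.17,.77,.17,2.1,-.41,.3,-.76],[.4877,-.0145,.0993]),([.49,.76,-.15,1.64,.16,.75,.37],[.5524,-.2871,.1753])):
    P,A=fk(q,L);print(np.round(P,3),p,"toolz",A[:,2].round(2),"y az",np.degrees(np.arctan2(A[1,1],A[0,1])).round(1))
p,M,t=st();q=np.array(t["q"])
g=np.array([.4805,.2838,.046])
for yaw in(-12,168):
    x,e=ik(g,down(yaw),L,q);print("grasp",yaw,x.round(2),e.round(4))
    if e<.01: qg=x
    else: continue
    # lay: upper-normal azimuth phi (flat face azimuth when vertical); tool z tilts to -phi dir
    for phi in range(-180,180,30):
        s=1 if yaw==-12 else -1
        a=np.radians(phi);n=np.array([np.cos(a),np.sin(a),0]);T=np.radians(45)
        z=-n*np.sin(T)+np.array([0,0,-np.cos(T)]);nu=n*np.cos(T)+np.array([0,0,np.sin(T)])*1.0
        nu=np.array([*(n[:2]*np.cos(T)),-np.sin(T)]) if False else nu
        nu=nu*1; # check orth
        # z.nu = -sc - cs => not orth; flat face normal up with tool leaning: z tilts toward -n => use z=-n s - c e, nu = -? 
        zz=n*np.sin(T)-np.array([0,0,np.cos(T)]);y=s*nu;M2=np.c_[np.cross(y,zz),y,zz]
        best=min((ik(np.array([.5,.0,.035]),M2,L,q0) for q0 in(qg,qg+[0,0,0,0,1.5,.3,0],qg+[0,0,0,0,3,.3,-2])),key=lambda r:r[1])
        if best[1]<.02: print(yaw,phi,best[0].round(2),"margin",np.minimum(best[0]-lo,hi-best[0]).min().round(2),best[1].round(4))
E
```

```text
[0.114 0.613 0.243] [0.158, 0.605, 0.239] toolz [-0.  0. -1.] y az 165.3
[0.487 0.033 0.099] [0.4877, -0.0145, 0.0993] toolz [ 0.  0. -1.] y az 26.6
[ 0.57  -0.249  0.179] [0.5524, -0.2871, 0.1753] toolz [ 0.   -0.01 -1.  ] y az 96.1
clk 9.25 p [ 0.5531 -0.283   0.1738] F [-0.2 -0.1 -0.1] op 0.997 ff 0.0
[[-0.119  0.993  0.001]
 [ 0.993  0.119 -0.002]
 [-0.002  0.    -1.   ]]
grasp -12 [-0.76  0.94  0.41  1.91 -0.8   0.46 -1.55] 0.0
-12 -180 [ 0.33  1.28 -0.74  1.44  0.52  1.48  1.02] margin 0.61 0.0
-12 -150 [ 0.14  1.22 -0.61  1.51  0.68  1.48  1.33] margin 0.61 0.0
-12 -120 [ 0.16  1.3  -0.9   1.7   1.11  1.65  1.33] margin 0.44 0.0
-12 -90 [-0.95  1.45  1.2   1.96 -0.87  0.62 -2.63] margin 0.03 0.0
-12 60 [ 0.91  1.32 -0.95  2.26  2.68  0.27 -2.66] margin 0.0 0.0
-12 90 [ 0.82  1.25 -0.84  1.96  0.14  0.41  0.21] margin 0.37 0.0
-12 120 [ 0.59  1.19 -0.6   1.7  -0.03  0.89  0.72] margin 0.85 0.0
-12 150 [ 0.54  1.31 -0.87  1.51  0.42  1.3   0.66] margin 0.6 0.0
grasp 168 [-0.42  0.91 -0.2   1.91  0.46  0.37  0.38] 0.0
168 -180 [-0.18  1.19  0.38  1.44 -0.27  1.37 -1.28] margin 0.72 0.0
168 -150 [-0.37  1.19  0.45  1.51 -0.08  1.22 -1.02] margin 0.87 0.0
168 -120 [-0.57  1.17  0.55  1.7   0.08  0.9  -0.77] margin 0.86 0.0
168 -90 [-0.78  1.21  0.74  1.96  0.11  0.41 -0.46] margin 0.37 0.0
168 -60 [-0.57  1.09  0.28  2.26  1.99  0.6  -1.97] margin 0.3 0.0
168 -30 [-0.37  1.17  0.14  2.54  2.66  1.16 -2.11] margin 0.02 0.0
168 30 [ 0.27  1.16  0.04  2.54  3.75  1.25 -1.18] margin 0.02 0.0
168 60 [ 0.92  1.34 -0.98  2.26  2.57  0.29  0.59] margin 0.25 0.0
168 90 [ 0.96  1.48 -1.24  1.96  0.93  0.65  2.58] margin 0.08 0.0
```

```bash
sed -i "s|p=e\*h0;A=Z(q\[0\])@|p=Z(q[0])@np.array([0,-.046,h0]);A=Z(q[0])@|; s|return p+A@e\*L3,A|return p+A@e*L3,A@Z(np.pi/2)|" kin.py
python3 - <<'E'
from kin import *
L=(.292,.571,.338,.28)
for q,p,a in(([-1.281,.689,-.195,1.565,.157,.902,-.215],[.158,.605,.239],75),([-.17,.77,.17,2.1,-.41,.3,-.76],[.4877,-.0145,.0993],-63),([.49,.76,-.15,1.64,.16,.75,.37],[.5524,-.2871,.1753],7)):
    P,A=fk(q,L);print(np.round(P,3),p,"y az",np.degrees(np.arctan2(A[1,1],A[0,1])).round(1),a)
p,M,t=st();q=np.array(t["q"]);g=np.array([.4805,.2838,.046])
def lay(phi,s,T):
    a=np.radians(phi);n=np.array([np.cos(a),np.sin(a),0]);e=np.array([0,0,1.]);T=np.radians(T)
    z=n*np.sin(T)-e*np.cos(T);y=s*(n*np.cos(T)+e*np.sin(T));return np.c_[np.cross(y,z),y,z]
mar=lambda x:np.minimum(x-lo,hi-x).min().round(2)
for yaw,s in((-12,1),(168,-1)):
    # path to grasp in steps
    qq=q
    y0=7.
    for k in np.linspace(.1,1,10): qq,e=ik(p+(g-p)*k,down(y0+(yaw-y0)*k),L,qq)
    print("grasp",yaw,qq.round(2),mar(qq),e.round(4))
    for P in([.5,.0,.035],[.45,.05,.035],[.55,0.02,.035]):
      for phi in range(-180,180,30):
        for sg in(0,360,-360):
          d=phi+sg+12
          if abs(d)>200: continue
          x=qq;bad=0;mm=9
          for k in np.linspace(.05,1,20):
            x,e=ik(g+[0,0,.1]+(np.array(P)-g-[0,0,.1])*k,lay(-12+d*k,s,45*k),L,x);bad=max(bad,e);mm=min(mm,mar(x))
          if bad<.01 and mm>.1: print(yaw,P,phi+sg,x.round(2),"path margin",mm)
E
```

```text
[0.158 0.6   0.243] [0.158, 0.605, 0.239] y az -104.7 75
[ 0.495 -0.012  0.099] [0.4877, -0.0145, 0.0993] y az 116.6 -63
[ 0.549 -0.289  0.179] [0.5524, -0.2871, 0.1753] y az -173.9 7
clk 9.25 p [ 0.5531 -0.283   0.1738] F [-0.2 -0.1 -0.1] op 0.997 ff 0.0
[[-0.119  0.993  0.001]
 [ 0.993  0.119 -0.002]
 [-0.002  0.    -1.   ]]
grasp -12 [-0.16  1.1  -0.89  1.85  1.18  0.84  1.25] 0.58 0.0
-12 [0.5, 0.0, 0.035] -180 [ 0.09  1.19 -0.34  1.42  0.2   1.37 -0.29] path margin 0.52
-12 [0.5, 0.0, 0.035] -150 [-0.05  1.17 -0.35  1.49  0.47  1.37 -0.1 ] path margin 0.51
-12 [0.5, 0.0, 0.035] -120 [-0.16  1.14 -0.37  1.67  0.78  1.27  0.01] path margin 0.51
-12 [0.5, 0.0, 0.035] -90 [-0.23  1.11 -0.41  1.94  1.19  1.17 -0.03] path margin 0.46
-12 [0.5, 0.0, 0.035] -60 [-0.21  1.14 -0.51  2.23  1.69  1.26 -0.14] path margin 0.31
-12 [0.5, 0.0, 0.035] 60 [ 0.8   1.29 -0.91  2.21  2.83  0.25  1.83] path margin 0.18
-12 [0.5, 0.0, 0.035] -210 [ 0.25  1.17 -0.35  1.49 -0.05  1.21 -0.5 ] path margin 0.52
-12 [0.45, 0.05, 0.035] -180 [ 0.04  1.16 -0.38  1.58  0.17  1.23 -0.38] path margin 0.52
-12 [0
[... 1407 characters left out ...]
0, 0.035] -150 [-0.64  1.34  0.95  1.58 -0.51  1.32 -2.18] path margin 0.27
168 [0.5, 0.0, 0.035] -120 [-0.82  1.33  0.97  1.77 -0.43  0.95 -1.88] path margin 0.2
168 [0.45, 0.05, 0.035] -180 [-0.57  1.3   0.9   1.68 -0.71  1.46 -2.47] path margin 0.19
168 [0.45, 0.05, 0.035] -150 [-0.75  1.31  0.93  1.71 -0.55  1.27 -2.21] path margin 0.27
168 [0.45, 0.05, 0.035] -120 [-0.93  1.31  0.95  1.87 -0.46  0.94 -1.92] path margin 0.2
168 [0.55, 0.02, 0.035] -150 [-0.61  1.36  0.95  1.39 -0.5   1.46 -2.26] path margin 0.31
168 [0.55, 0.02, 0.035] -120 [-0.79  1.35  0.97  1.59 -0.4   1.09 -1.93] path margin 0.24
168 [0.55, 0.02, 0.035] -90 [-0.93  1.31  0.96  1.87 -0.38  0.57 -1.6 ] path margin 0.12
```

Run:
```python
from h import *
Mg=down(168);g=[.4805,.2838]
go([([*g,.15],Mg,.5),([*g,.15],Mg,.5,1)])
```

```text
clk 9.25 p [ 0.5531 -0.283   0.1738] F [-0.2 -0.1 -0.1] op 0.997 ff 0.0
[[-0.119  0.993  0.001]
 [ 0.993  0.119 -0.002]
 [-0.002  0.    -1.   ]]
[[34,0,1,0,0,-9,0.5],[67,-1,3,0,0,-19,0.5],[101,-1,4,0,0,-28,0.5],[134,-1,5,0,0,-38,0.5],[168,-1,7,0,0,-47,0.5]]
[[23,24,1,0,0,-10,0.5],[47,49,2,0,0,-19,0.5],[70,73,4,0,0,-29,0.5],[93,97,5,0,0,-38,0.5],[116,122,6,0,0,-48,0.5]]
[[-2,33,2,0,0,-9,0.5],[-5,67,3,0,0,-19,0.5],[-8,100,5,0,0,-28,0.5],[-10,134,6,0,0,-38,0.5],[-13,167,7,0,0,-47,0.5]]
[[-27,21,2,0,0,-10,0.5],[-53,42,3,0,0,-19,0.5],[-53,42,3,0,0,-19,0.5]]
```

move_arm([
  [34,0,1,0,0,-9,0.5],
  [67,-1,3,0,0,-19,0.5],
  [101,-1,4,0,0,-28,0.5],
  [134,-1,5,0,0,-38,0.5],
  [168,-1,7,0,0,-47,0.5],
])

```text
clock: 9.88
tool_pos: [0.5319, -0.1106, 0.1658]
eef_rot: [0.305, 0.952, 0.001, -0.0]
contact_force: [-0.2, 0.3, -0.4]
opening: 0.502
finger_force: 0.0
```

move_arm([
  [23,24,1,0,0,-10,0.5],
  [47,49,2,0,0,-19,0.5],
  [70,73,4,0,0,-29,0.5],
  [93,97,5,0,0,-38,0.5],
  [116,122,6,0,0,-48,0.5],
])

```text
clock: 10.5
tool_pos: [0.5089, 0.0558, 0.1599]
eef_rot: [-0.109, 0.994, 0.0, -0.0]
contact_force: [0.1, -0.5, 0.2]
opening: 0.505
finger_force: 0.0
```

move_arm([
  [-2,33,2,0,0,-9,0.5],
  [-5,67,3,0,0,-19,0.5],
  [-8,100,5,0,0,-28,0.5],
  [-10,134,6,0,0,-38,0.5],
  [-13,167,7,0,0,-47,0.5],
])

```text
clock: 11.12
tool_pos: [0.4862, 0.2215, 0.1529]
eef_rot: [-0.496, 0.868, 0.0, -0.0]
contact_force: [-0.6, -0.8, -0.2]
opening: 0.496
finger_force: 0.0
```

move_arm([
  [-27,21,2,0,0,-10,0.5],
  [-53,42,3,0,0,-19,0.5],
  [-53,42,3,0,0,-19,0.5],
  [-53,42,3,0,0,-19,0.5],
])

```text
clock: 11.62
tool_pos: [0.4784, 0.2857, 0.1496]
eef_rot: [-0.63, 0.777, -0.0, -0.001]
contact_force: [0.5, -0.5, 0.7]
opening: 0.503
finger_force: 0.0
```

Run:
```python
from h import *
p,M,t=st();print(np.round(t["q"],2))
Mg=down(168);g=[.4805,.2838]
go([([*g,.1],Mg,.5,2),([*g,.046],Mg,.5,3)],nd=1)
```

```text
clk 11.62 p [0.4784 0.2857 0.1496] F [ 0.5 -0.5  0.7] op 0.503 ff 0.0
[[-0.207 -0.978 -0.001]
 [-0.978  0.207 -0.001]
 [ 0.001  0.    -1.   ]]
[-0.17  0.84 -0.81  1.84  0.82  0.84  1.54]
clk 11.62 p [0.4784 0.2857 0.1496] F [ 0.5 -0.5  0.7] op 0.503 ff 0.0
[[-0.207 -0.978 -0.001]
 [-0.978  0.207 -0.001]
 [ 0.001  0.    -1.   ]]
[[0.7,-1.3,24.8,0,0,0,0.5],[1.3,-2.5,49.6,0,-0.1,0,0.5],[1.3,-2.5,67.6,0,-0.1,0,0.5],[1.3,-2.5,85.6,0,-0.1,0,0.5],[1.3,-2.5,103.6,0,-0.1,0,0.5]]
```

move_arm([
  [0,0,25,0,0,0,0.5],
  [0.5,-1,50,0,0,0,0.5],
  [0.5,-1,68,0,0,0,0.5],
  [0.5,-1,86,0,0,0,0.5],
  [0.5,-1,104,0,0,0,0.5],
], newtons=40)

```text
clock: 12.25
tool_pos: [0.4802, 0.2852, 0.0449]
eef_rot: [-0.629, 0.777, -0.0, 0.0]
contact_force: [-0.2, 0.2, 0.6]
opening: 0.499
finger_force: 0.0
```

move_arm([
  [0,0,0,0,0,0,0.5],
  [0,0,0,0,0,0,1],
  [0,0,0,0,0,0,1],
  [0,0,0,0,0,0,1],
  [0,0,0,0,0,0,1],
])

```text
clock: 12.88
tool_pos: [0.4809, 0.2854, 0.0462]
eef_rot: [-0.629, 0.777, -0.0, 0.001]
contact_force: [1.6, -0.3, 2.2]
opening: 0.179
finger_force: 38.9
```

move_arm([
  [0,0,-20,0,0,0,1],
  [0,0,-50,0,0,0,1],
  [0,0,-85,0,0,0,1],
  [0,0,-110,0,0,0,1],
  [0,0,-110,0,0,0,1],
])

```text
clock: 13.5
tool_pos: [0.4804, 0.2859, 0.157]
eef_rot: [-0.63, 0.777, 0.0, 0.001]
contact_force: [-0.2, -0.2, -2.5]
opening: 0.179
finger_force: 38.9
```

Run:
```python
from h import *
a=snap("scene");cv2.imwrite("pics/b1.png",cv2.resize(a["frame"][140:320,200:440],(800,600),interpolation=cv2.INTER_CUBIC)[:,:,::-1])
def lay(phi,s,T):
    a=np.radians(phi);n=np.array([np.cos(a),np.sin(a),0]);e=np.array([0,0,1.]);T=np.radians(T)
    z=n*np.sin(T)-e*np.cos(T);y=s*(n*np.cos(T)+e*np.sin(T));return np.c_[np.cross(y,z),y,z]
go([([.5,-.01,.15],lay(-120,-1,0),1),([.5,-.01,.10],lay(-120,-1,45),1),([.5,-.01,.10],lay(-120,-1,45),1,2)])
```

```text
clk 13.55 p [0.48   0.285  0.1556] F [-0.3  0.2 -2.9] op 0.180 ff 38.863223008811474
[[-0.207 -0.978  0.   ]
 [-0.978  0.207 -0.   ]
 [-0.    -0.    -1.   ]]
[[24,-7,0,0,0,9,1],[47,-13,1,0,0,18,1],[71,-20,1,0,0,27,1],[95,-27,2,0,0,36,1],[119,-34,2,0,0,45,1]]
[[12,-21,1,0,0,9,1],[24,-42,1,0,0,18,1],[36,-64,2,0,0,27,1],[48,-85,2,0,0,36,1],[60,-107,3,0,0,45,1]]
[[-7,-24,0,0,0,9,1],[-14,-47,1,0,0,18,1],[-13,-47,11,9,1,18,1],[-13,-47,21,18,3,18,1],[-13,-47,31,27,4,18,1]]
[[-1,4,9,9,0,0,1],[0,9,18,18,0,0,1],[0,9,18,18,0,0,1],[0,9,18,18,0,0,1]]
```

View pics/b1.png

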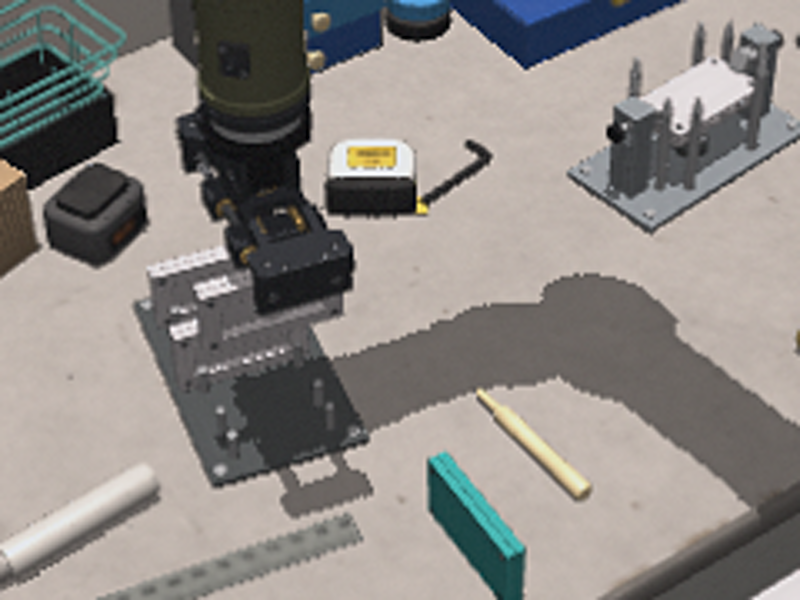

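The crop shows cover B gripped and clear of the rack at (280,310), its front slot empty at (280,400) and the two plain covers still standing. Now I carry it over and tilt it.

move_arm([
  [24,-7,0,0,0,9,1],
  [47,-13,1,0,0,18,1],
  [71,-20,1,0,0,27,1],
  [95,-27,2,0,0,36,1],
  [119,-34,2,0,0,45,1],
])

```text
clock: 14.18
tool_pos: [0.4876, 0.1603, 0.152]
eef_rot: [-0.282, 0.959, -0.0, -0.002]
contact_force: [0.1, 0.1, -1.6]
opening: 0.18
finger_force: 38.9
```

move_arm([
  [12,-21,1,0,0,9,1],
  [24,-42,1,0,0,18,1],
  [36,-64,2,0,0,27,1],
  [48,-85,2,0,0,36,1],
  [60,-107,3,0,0,45,1],
])

```text
clock: 14.8
tool_pos: [0.4956, 0.0383, 0.1493]
eef_rot: [0.107, 0.994, -0.0, -0.001]
contact_force: [-0.5, 0.6, -2.2]
opening: 0.182
finger_force: 38.9
```

move_arm([
  [-7,-24,0,0,0,9,1],
  [-14,-47,1,0,0,18,1],
  [-13,-47,11,9,1,18,1],
  [-13,-47,21,18,3,18,1],
  [-13,-47,31,27,4,18,1],
])

```text
clock: 15.42
tool_pos: [0.4997, -0.0094, 0.1187]
eef_rot: [0.254, 0.938, -0.23, -0.059]
contact_force: [-0.4, -0.6, -2.9]
opening: 0.178
finger_force: 39.8
```

move_arm([
  [-1,4,9,9,0,0,1],
  [0,9,18,18,0,0,1],
  [0,9,18,18,0,0,1],
  [0,9,18,18,0,0,1],
])

```text
clock: 15.92
tool_pos: [0.4993, -0.0107, 0.0998]
eef_rot: [0.242, 0.891, -0.371, -0.097]
contact_force: [0.6, -0.7, -0.8]
opening: 0.174
finger_force: 39.8
```

Run:
```python
from h import *
p,M,t=st();print(np.round(t["q"],2))
z=M[:,2];y=M[:,1]
print("tilt",np.degrees(np.arccos(-z[2])),"lower edge z",p[2]+38*z[2]/1e3-.008*abs(y[2]),"body corner z",p[2]-.064*z[2]-.0935*abs(y[2]))
a=snap("scene");cv2.imwrite("pics/b2.png",cv2.resize(a["frame"][110:290,260:500],(800,600),interpolation=cv2.INTER_CUBIC)[:,:,::-1])
print("down 1mm in tool axes",np.round(M.T@[0,0,-1],3),"az60 horizontal",np.round(M.T@[.5,.866,0],3))
```

```text
clk 15.93 p [ 0.4993 -0.0107  0.0998] F [ 0.6 -0.7 -0.8] op 0.174 ff 39.75164663788746
[[-0.864  0.359 -0.353]
 [ 0.504  0.607 -0.615]
 [-0.006 -0.709 -0.705]]
[-0.36  1.03 -0.03  1.63  0.52  1.2   0.29]
tilt 45.153385998990636 lower edge z 0.06731182542576788 body corner z 0.07862651140053306
down 1mm in tool axes [0.006 0.709 0.705] az60 horizontal [ 0.004  0.705 -0.709]
```

View pics/b2.png

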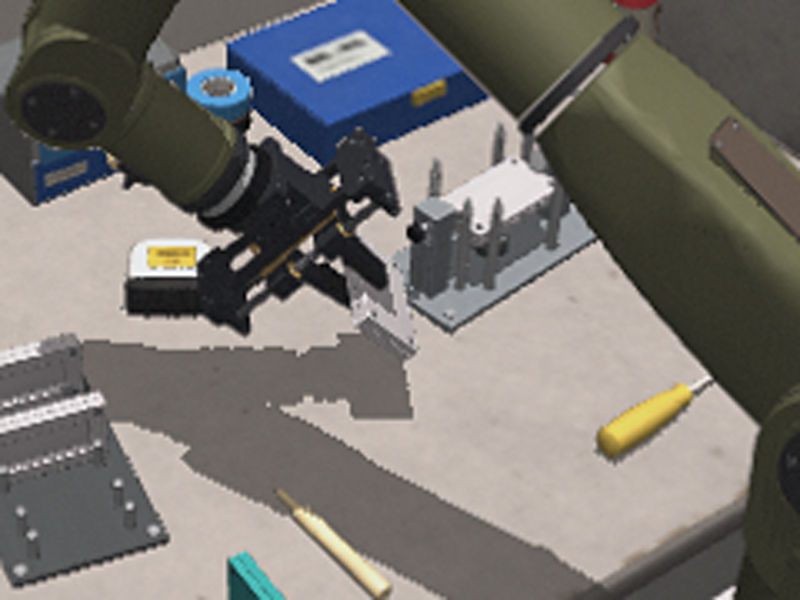

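The crop shows cover B held at 45° at (380,310), flat face up and to the right, with clear desk below. Lowering it.

move_arm([
  [0,12,12,0,0,0,1],
  [0,26,26,0,0,0,1],
  [0,36,36,0,0,0,1],
  [0,42,42,0,0,0,1],
  [0,44,44,0,0,0,1],
])

```text
clock: 16.6
tool_pos: [0.4997, -0.0099, 0.0367]
eef_rot: [0.242, 0.891, -0.372, -0.098]
contact_force: [0.2, -0.2, -2.1]
opening: 0.178
finger_force: 39.8
```

move_arm([
  [0,1,1,0,0,0,1],
  [0,2,2,0,0,0,1],
  [0,2,2,0,0,0,1],
])

```text
clock: 16.98
tool_pos: [0.5001, -0.0098, 0.0347]
eef_rot: [0.242, 0.891, -0.371, -0.097]
contact_force: [0.3, -0.5, -2.6]
opening: 0.176
finger_force: 39.8
```

move_arm([
  [0,1,1,0,0,0,1],
  [0,2,2,0,0,0,1],
  [0,2,2,0,0,0,1],
])

```text
clock: 17.35
tool_pos: [0.5002, -0.0099, 0.0322]
eef_rot: [0.242, 0.891, -0.372, -0.097]
contact_force: [0.6, 0.7, 2.2]
opening: 0.178
finger_force: 39.8
```

move_arm([
  [0,0,0,0,0,0,0.66],
  [0,0,0,0,0,0,0.66],
  [0,0,0,0,0,0,0.66],
  [0,0,0,0,0,0,0.66],
])

```text
clock: 17.85
tool_pos: [0.4998, -0.0101, 0.0316]
eef_rot: [0.242, 0.891, -0.372, -0.098]
contact_force: [0.4, -0.4, -0.5]
opening: 0.34
finger_force: 0.4
```

move_arm([
  [0,8,-8,0,0,0,0.66],
  [0,18,-18,0,0,0,0.66],
  [0,28,-28,0,0,0,0.66],
  [0,38,-40,0,0,0,0.66],
  [0,38,-50,0,0,0,0.66],
])

```text
clock: 18.48
tool_pos: [0.5316, 0.0456, 0.0398]
eef_rot: [0.241, 0.891, -0.371, -0.097]
contact_force: [0.7, -0.5, -0.4]
opening: 0.341
finger_force: 0.0
```

Run:
```python
from h import *
p,M,t=st();print(np.round(t["q"],2))
a=snap("scene");b=snap("top")
cv2.imwrite("pics/b3.png",np.hstack([cv2.resize(a["frame"][140:290,320:470],(400,400),interpolation=cv2.INTER_CUBIC),cv2.resize(b["frame"][190:290,320:420],(400,400),interpolation=cv2.INTER_CUBIC)])[:,:,::-1])
```

```text
clk 18.48 p [0.5316 0.0456 0.0398] F [ 0.7 -0.5 -0.4] op 0.341 ff 0.0
[[-0.865  0.358 -0.353]
 [ 0.502  0.608 -0.615]
 [-0.005 -0.709 -0.705]]
[-0.41  1.17 -0.05  1.45  0.48  1.26  0.27]
```

View pics/b3.png

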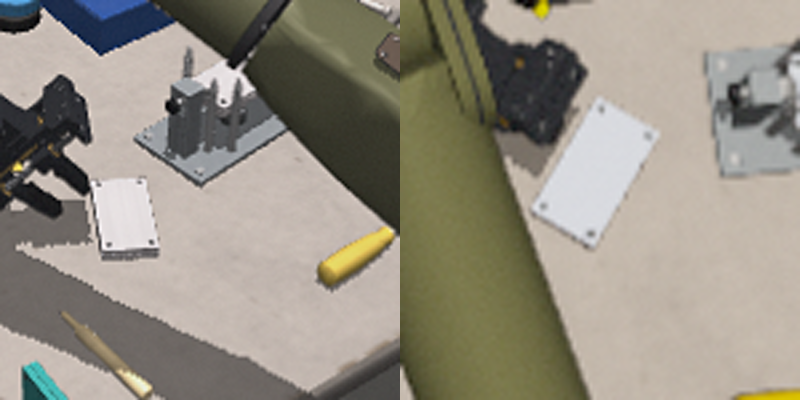

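The picture shows cover B lying flat face up at right crop (597,172), clear of the fingers. I'll measure it and plan the regrasp.

Run:
```python
from m import *
b=snap("top");f=b["frame"].astype(int);g=(f.min(2)>205).astype(np.uint8);m=np.zeros_like(g);m[205:260,345:392]=1;g*=m
cs,_=cv2.findContours(g,cv2.RETR_EXTERNAL,cv2.CHAIN_APPROX_NONE);c=max(cs,key=cv2.contourArea)
P=onplane(b,c.reshape(-1,2),.016);rc=cv2.minAreaRect((P[:,:2]*1000).astype(np.float32));print(rc)
W=cloud(b);mm=(W[...,2]>.008)&(W[...,2]<.03)&(m>0)&(np.hypot(W[...,0]-rc[0][0]/1e3,W[...,1]-rc[0][1]/1e3)<.068)&(f.min(2)>150)
Q=W[mm];print("cloud",np.median(Q,0),cv2.minAreaRect((Q[:,:2]*1000).astype(np.float32)))
c0=np.array(rc[0])/1e3;ang=rc[2] if rc[1][0]>rc[1][1] else rc[2]-90
print("length az",ang)
G=cv2.cvtColor(b["frame"],cv2.COLOR_RGB2GRAY).astype(np.float32)
l=np.array([np.cos(np.radians(ang)),np.sin(np.radians(ang))]);w=np.array([-l[1],l[0]])
h=lambda x,y:c0+(l*x+w*y)/1e3
print("w edges (normal +w)",edge(b,G,h(-48,30),h(48,30),.016),edge(b,G,h(-48,-30),h(48,-30),.016),"ends(normal -l)",edge(b,G,h(55,-25),h(55,25),.016),edge(b,G,h(-55,-25),h(-55,25),.016))
p,M,t=st();Mt=down(ang+90)
go([(p-M[:,2]*.05,M,0.3),([*c0,.12],Mt,0),([*c0,.12],Mt,0,2)])
```

```text
((503.0236511230469, -3.756103515625), (57.26156234741211, 105.53767395019531), 59.922874450683594)
cloud [ 0.50099783 -0.00470194  0.01527808] ((498.97650146484375, -2.6345901489257812), (59.971839904785156, 116.2232666015625), 59.448333740234375)
length az -30.077125549316406
w edges (normal +w) (6.2, -70) (0.89, 25) ends(normal -l) (0.78, 21) (-0.39, -17)
clk 18.62 p [0.5316 0.0443 0.0404] F [-0.4 -0.6  0.1] op 0.341 ff 0.0
[[-0.864  0.359 -0.352]
 [ 0.503  0.607 -0.615]
 [-0.007 -0.709 -0.705]]
clk 18.62 p [0.5316 0.0443 0.0404] F [-0.4 -0.6  0.1] op 0.341 ff 0.0
[[-0.864  0.359 -0.352]
 [ 0.503  0.607 -0.615]
 [-0.007 -0.709 -0.705]]
[[0,0,-50,0,0,0,0.3],[0,-19,-43,-9,0,0,0],[0,-38,-37,-18,0,0,0],[0,-57,-30,-27,0,0,0],[0,-77,-23,-36,0,0,0]]
[[0,-19,-6,-9,0,0,0],[0,-19,-6,-9,0,0,0],[0,-19,-6,-9,0,0,0]]
```

move_arm([
  [0,0,-50,0,0,0,0.3],
  [0,-19,-43,-9,0,0,0],
  [0,-38,-37,-18,0,0,0],
  [0,-57,-30,-27,0,0,0],
  [0,-77,-23,-36,0,0,0],
])

```text
clock: 19.25
tool_pos: [0.5113, 0.0102, 0.1119]
eef_rot: [0.26, 0.962, -0.076, -0.017]
contact_force: [-0.4, -1.6, -0.1]
opening: 0.882
finger_force: 0.0
```

move_arm([
  [0,-19,-6,-9,0,0,0],
  [0,-19,-6,-9,0,0,0],
  [0,-19,-6,-9,0,0,0],
  [0,-19,-6,-9,0,0,0],
])

```text
clock: 19.75
tool_pos: [0.5035, -0.002, 0.1195]
eef_rot: [0.259, 0.966, -0.002, 0.003]
contact_force: [0.4, 1.1, -0.3]
opening: 1.001
finger_force: 0.0
```

Run:
```python
from h import *
p,M,t=st();print(np.round(t["q"],2));c=[.503,-.0038];Mt=down(59.9)
go([([*c,.08],Mt,0,2),([*c,.003],Mt,0,3)],nd=1)
```

```text
clk 19.75 p [ 0.5035 -0.002   0.1195] F [ 0.4  1.1 -0.3] op 1.001 ff 0.0
[[-0.866  0.501  0.004]
 [ 0.501  0.866 -0.005]
 [-0.006 -0.002 -1.   ]]
[ 0.09  0.74 -0.29  2.03  0.49  0.43  0.47]
clk 19.75 p [ 0.5035 -0.002   0.1195] F [ 0.4  1.1 -0.3] op 1.001 ff 0.0
[[-0.866  0.501  0.004]
 [ 0.501  0.866 -0.005]
 [-0.006 -0.002 -1.   ]]
[[-0.1,-0.9,19.8,-0.1,0.2,0,0],[-0.3,-1.7,39.5,-0.1,0.3,0.1,0],[-0.1,-1.7,65.2,-0.1,0.3,0.1,0],[0,-1.6,90.8,-0.1,0.3,0.1,0],[0.2,-1.5,116.5,-0.1,0.3,0.1,0]]
```

move_arm([
  [0,-0.5,25,0,0,0,0],
  [0,-0.5,60,0,0,0,0],
  [0,-0.5,90,0,0,0,0],
  [0,-0.5,108,0,0,0,0],
  [0,-0.5,116,0,0,0,0],
], newtons=50)

```text
clock: 20.38
tool_pos: [0.5029, -0.0032, 0.0024]
eef_rot: [0.259, 0.966, -0.003, 0.002]
contact_force: [-0.6, 0.2, 0.5]
opening: 1.0
finger_force: 0.0
```

move_arm([
  [0,0,0,0,0,0,0],
  [0,0,0,0,0,0,1],
  [0,0,0,0,0,0,1],
  [0,0,0,0,0,0,1],
  [0,0,0,0,0,0,1],
])

```text
clock: 21.0
tool_pos: [0.5037, -0.0047, 0.0043]
eef_rot: [0.261, 0.965, -0.002, 0.003]
contact_force: [0.2, 0.3, 4.3]
opening: 0.677
finger_force: 50.0
```

Run:
```python
from h import *
p,M,t=st();print("az",np.degrees(np.arctan2(M[1,1],M[0,1])));c=np.array([.503,-.0038])+.0002*np.array([-.866,.5])
print("cover centre along tool x rel TCP (mm)",(c-p[:2])@M[:2,0]*1e3)
Mt=down(7.0);M0=down(59.9)
# offset so cover centre hits the proven spot
off=(c-p[:2])@M[:2,0]
T=np.array([.5655,-.2085])-Mt[:2,0]*(off-.0005)
print("target",T)
go([([p[0],p[1],.10],M0,1,2),([*T,.138],Mt,1),([*T,.138],Mt,1,3)],nd=1)
```

```text
clk 21.00 p [ 0.5037 -0.0047  0.0043] F [0.2 0.3 4.3] op 0.677 ff 50.00149458646774
[[-0.864  0.503  0.005]
 [ 0.503  0.864 -0.005]
 [-0.007 -0.001 -1.   ]]
az 59.78495954268112
cover centre along tool x rel TCP (mm) 1.2170085542444231
target [ 0.56558738 -0.20921166]
clk 21.00 p [ 0.5037 -0.0047  0.0043] F [0.2 0.3 4.3] op 0.677 ff 50.00149458646774
[[-0.864  0.503  0.005]
 [ 0.503  0.864 -0.005]
 [-0.007 -0.001 -1.   ]]
[[-0.3,-0.1,-47.9,0,0.2,-0.1,1],[-0.7,-0.1,-95.7,-0.1,0.4,-0.1,1],[-26.8,-24.4,-101.8,0,0.4,8.7,1],[-52.9,-48.7,-107.9,0,0.4,17.5,1],[-79,-72.9,-114,0,0.4,26.3,1]]
[[-34.2,-10.2,-6.4,0,0,8.9,1],[-68.3,-20.4,-12.7,0,0,17.7,1],[-102.4,-30.6,-19,0,0,26.5,1],[-102.4,-30.6,-19,0,0,26.5,1],[-102.4,-30.6,-19,0,0,26.5,1]]
[[0,0,0,0,0,0,1]]
```

move_arm([
  [0,0,-48,0,0,0,1],
  [-0.5,0,-96,0,0,0,1],
  [-26.8,-24.4,-102,0,0,8.7,1],
  [-53,-48.7,-108,0,0,17.5,1],
  [-79,-73,-114,0,0,26.3,1],
])

```text
clock: 21.62
tool_pos: [0.5334, -0.1087, 0.1185]
eef_rot: [0.476, 0.88, -0.002, 0.002]
contact_force: [0.4, 0.1, -2.4]
opening: 0.67
finger_force: 50.0
```

move_arm([
  [-34.2,-10.2,-6.4,0,0,8.9,1],
  [-68.3,-20.4,-12.7,0,0,17.7,1],
  [-102.4,-30.6,-19,0,0,26.5,1],
  [-102.4,-30.6,-19,0,0,26.5,1],
  [-102.4,-30.6,-19,0,0,26.5,1],
])

```text
clock: 22.25
tool_pos: [0.5639, -0.2086, 0.1375]
eef_rot: [0.662, 0.749, -0.001, 0.002]
contact_force: [0.3, 0.4, -3.0]
opening: 0.673
finger_force: 50.0
```

move_arm([
  [0,0,0,0,0,0,1],
  [0,0,0,0,0,0,1],
  [0,0,0,0,0,0,1],
])

```text
clock: 22.62
tool_pos: [0.5648, -0.2089, 0.1381]
eef_rot: [0.662, 0.749, -0.001, 0.003]
contact_force: [0.4, -0.2, -1.1]
opening: 0.677
finger_force: 50.0
```

Run:
```python
from m import *
a=snap("scene");b=snap("top")
gr=lambda im:cv2.cvtColor(im,cv2.COLOR_RGB2GRAY).astype(np.float32)
p,M,t=st();Gb=gr(b["frame"]);Ga=gr(a["frame"])
print("az",np.degrees(np.arctan2(M[1,1],M[0,1])))
h=lambda x,y:p[:2]+(M[:2,1]*x+M[:2,0]*y)/1e3;z=p[2]-.004
print("end",edge(b,Gb,h(-25,55),h(25,55),z+.016),"scene",edge(a,Ga,h(-25,55),h(25,55),z+.016))
print("cover +x:",edge(b,Gb,h(30,30),h(30,52),z+.016),"-x",edge(b,Gb,h(-30,30),h(-30,52),z+.016))
for s in (a,b):
    W=cloud(s);q=(W-p)@np.c_[M[:,1],M[:,0],[0,0,1]]*1e3
    m=(abs(q[...,0])<26)&(q[...,1]>25)&(q[...,1]<50)&(abs(q[...,2]-12)<12)
    Q=q[m];A=np.c_[Q[:,:2]-[0,38],np.ones(len(Q))];print(m.sum(),np.linalg.lstsq(A,Q[:,2],rcond=None)[0].round(3))
Mt=down(7.);T=[.5656,-.2092]
go([([*T,.094],Mt,1,5)],nd=1)
```

```text
clk 22.73 p [ 0.5649 -0.2092  0.1381] F [-0.7  0.2 -2.5] op 0.675 ff 49.999856650829315
[[-0.122  0.993  0.003]
 [ 0.993  0.122 -0.006]
 [-0.006  0.003 -1.   ]]
az 7.004275809271144
end (0.85, -75) scene (1.63, -97)
cover +x: (2.75, 88) -x (1.55, -50)
91 [3.0000e-02 8.0000e-03 1.1931e+01]
137 [ 0.016  0.031 11.154]
clk 22.73 p [ 0.5649 -0.2092  0.1381] F [-0.7  0.2 -2.5] op 0.675 ff 49.999856650829315
[[-0.122  0.993  0.003]
 [ 0.993  0.122 -0.006]
 [-0.006  0.003 -1.   ]]
[[0,0.1,8.8,0,0.1,0,1],[0.1,0.2,17.6,0.1,0.1,0,1],[0.1,0.4,26.5,0.1,0.2,0,1],[0.2,0.5,35.3,0.1,0.3,0,1],[0.2,0.6,44.1,0.2,0.3,0,1]]
```

move_arm([
  [0.6,0.6,8,0,0.3,0,1],
  [0.6,0.6,18,0,0.3,0,1],
  [0.6,0.6,28,0,0.3,0,1],
  [0.6,0.6,36,0,0.3,0,1],
  [0.6,0.6,36,0,0.3,0,1],
], newtons=60)

```text
clock: 23.35
tool_pos: [0.565, -0.2088, 0.1012]
eef_rot: [0.663, 0.749, 0.0, 0.0]
contact_force: [0.1, 0.0, -1.8]
opening: 0.674
finger_force: 60.0
```

move_arm([
  [0,0,4,0,0,0,1],
  [0,0,8,0,0,0,1],
  [0,0,8,0,0,0,1],
])

```text
clock: 23.72
tool_pos: [0.5654, -0.209, 0.0939]
eef_rot: [0.663, 0.749, 0.001, 0.001]
contact_force: [-0.3, 0.2, -2.4]
opening: 0.674
finger_force: 60.0
```

move_arm([
  [0,0,6,0,0,0,1],
  [0,0,13,0,0,0,1],
  [0,0,20,0,0,0,1],
  [0,0,26,0,0,0,1],
  [0,0,30,0,0,0,1],
])

```text
clock: 24.35
tool_pos: [0.5673, -0.2097, 0.0651]
eef_rot: [0.663, 0.749, 0.001, 0.003]
contact_force: [0.0, -0.5, 7.5]
opening: 0.672
finger_force: 60.0
```

move_arm([
  [0,0,4,0,0,0,1],
  [0,0,7,0,0,0,1],
  [0,0,9,0,0,0,1],
  [0,0,10,0,0,0,1],
  [0,0,10,0,0,0,1],
])

```text
clock: 24.98
tool_pos: [0.5673, -0.2097, 0.055]
eef_rot: [0.663, 0.749, 0.001, 0.003]
contact_force: [1.3, -0.2, 4.9]
opening: 0.673
finger_force: 60.0
```

move_arm([
  [0,0,1,0,0,0,1],
  [0,0,1,0,0,0,1],
])

```text
clock: 25.22
tool_pos: [0.5673, -0.2097, 0.054]
eef_rot: [0.663, 0.749, 0.001, 0.003]
contact_force: [1.2, -1.5, 4.4]
opening: 0.67
finger_force: 60.0
```

Run:
```python
from m import *
p,M,t=st()
for n in("top","scene"):
    s=snap(n);W=cloud(s);q=(W-p)@np.c_[M[:,1],M[:,0],[0,0,1]]*1e3
    m=(abs(q[...,0])<26)&(q[...,1]>25)&(q[...,1]<48)&(q[...,2]<30)&(q[...,2]>-10)
    print(n,m.sum(),np.percentile(W[m][:,2],[10,50,90]).round(4))
```

```text
clk 25.23 p [ 0.5673 -0.2097  0.054 ] F [ 1.2 -1.5  4.4] op 0.670 ff 59.997931122779846
[[-0.121  0.993  0.006]
 [ 0.993  0.121 -0.002]
 [-0.002  0.006 -1.   ]]
top 111 [0.0608 0.0642 0.0679]
scene 44 [0.063  0.0665 0.0691]
```

move_arm([
  [0,0,1.5,0,0,0,1],
  [0,0,1.5,0,0,0,1],
  [0,0,1.5,0,0,0,0],
  [0,0,1.5,0,0,0,0],
  [0,0,1.5,0,0,0,0],
])

```text
clock: 25.95
tool_pos: [0.5653, -0.2088, 0.0513]
eef_rot: [0.663, 0.749, 0.001, 0.001]
contact_force: [0.2, 0.9, -0.0]
opening: 0.98
finger_force: 0.0
```

move_arm([
  [0,0,-20,0,0,0,0],
  [0,0,-60,0,0,0,0],
  [0,0,-110,0,0,0,0],
  [-60,-30,-125,0,0,0,0],
  [-90,-50,-130,0,0,0,0],
])

```text
clock: 26.58
tool_pos: [0.5265, -0.3074, 0.1846]
eef_rot: [0.663, 0.748, 0.001, 0.004]
contact_force: [0.4, -0.5, -0.9]
opening: 1.003
finger_force: 0.0
```

Run:
```python
from m import *
p,M,t=st()
th=np.radians(7.);ex=np.array([np.cos(th),np.sin(th),0]);ey=np.array([-ex[1],ex[0],0]);C=np.array([.5645,-.208,0])
cr=[]
for n,sl in(("top",np.s_[180:250,390:475]),("scene",np.s_[135:215,360:455])):
    s=snap(n);W=cloud(s);q=(W-C)@np.c_[ex,ey,[0,0,1]]*1e3
    for lo,hi in((-45,-15),(-15,15),(15,45)):
        m=(abs(q[...,0])<24)&(q[...,1]>lo)&(q[...,1]<hi)&(abs(q[...,2]-68)<20)
        print(n,lo,m.sum(),np.percentile(q[m][:,2],[10,50,90]).round(1) if m.any() else None)
    cr.append(cv2.resize(s["frame"][sl],(400,400),interpolation=cv2.INTER_CUBIC))
cv2.imwrite("pics/m3.png",np.hstack(cr)[:,:,::-1])
```

```text
clk 26.57 p [ 0.5265 -0.3074  0.1846] F [ 0.4 -0.5 -0.9] op 1.003 ff 0.0
[[-0.12   0.993  0.006]
 [ 0.993  0.12  -0.004]
 [-0.004  0.006 -1.   ]]
top -45 142 [65.4 69.3 72.9]
top -15 139 [65.6 69.4 73.3]
top 15 134 [65.9 69.5 72.9]
scene -45 96 [66.9 69.9 73.4]
scene -15 96 [66.4 69.8 73.7]
scene 15 71 [66.2 69.7 72.5]
```

View pics/m3.png

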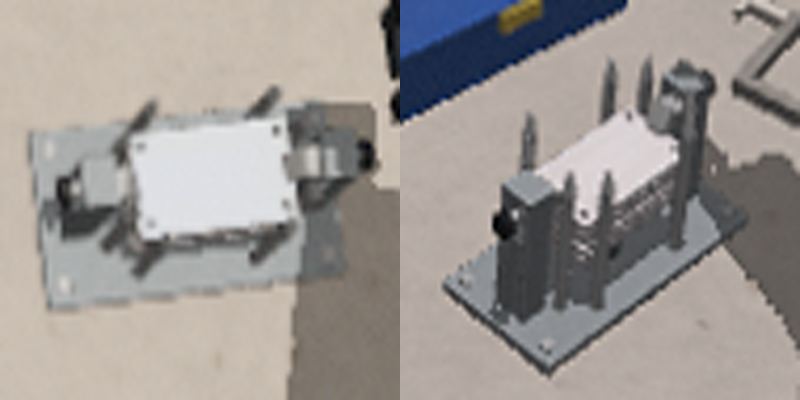

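The pair lies stacked and level at left crop (212,178), with the top at z≈69.5 mm and both noses over the ends. I'm handing it in.

```bash
python3 -c "
from h import *
print(finish_job())"
```

```text
the job is handed in; nothing more can be done
None
```

Job handed in at 26.6 s: both covers lie flat face up under the shut catches (top at about 69.5 mm), and the two plain covers still stand in the rack.

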